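# Sort the seed vials into their colour-coded trays

### The job

Sort the four seed vials: stand each one upright in the small tray of the same colour as its cap (red, blue, green and white), flat on the tray's floor. Leave the amber dropper bottle standing where it is.

Things in the scene. Friction and masses are not known exactly. Their poses are not given: they have to be found in the camera images.
- red_vial_center (a point): Centre, half-way up, of the loose clear vial with the red screw cap, about 22 g, standing upright: 69 mm tall; body 21 mm across up to 54 mm above its foot, then the cap, 22.4 mm across. z axis up along the vial; the foot is 34.5 mm below this point.
- red_tray: Small square open-topped red plastic tray, fixed to the bench: 62 mm square at its base flange, walls 58 mm square outside, 46 mm square inside, 6 mm thick, rim 16 mm above the bench; inner floor 6 mm above the bench. Origin at the centre of its underside (bench level), z up, x and y along its sides.
- blue_vial_center (a point): Centre, half-way up, of the loose clear vial with the blue screw cap, about 22 g, standing upright: 69 mm tall; body 21 mm across up to 54 mm above its foot, then the cap, 22.4 mm across. z axis up along the vial; the foot is 34.5 mm below this point.
- blue_tray: Small square open-topped blue plastic tray, fixed to the bench: 62 mm square at its base flange, walls 58 mm square outside, 46 mm square inside, 6 mm thick, rim 16 mm above the bench; inner floor 6 mm above the bench. Origin at the centre of its underside (bench level), z up, x and y along its sides.
- green_vial_center (a point): Centre, half-way up, of the loose clear vial with the green screw cap, about 22 g, standing upright: 69 mm tall; body 21 mm across up to 54 mm above its foot, then the cap, 22.4 mm across. z axis up along the vial; the foot is 34.5 mm below this point.
- green_tray: Small square open-topped green plastic tray, fixed to the bench: 62 mm square at its base flange, walls 58 mm square outside, 46 mm square inside, 6 mm thick, rim 16 mm above the bench; inner floor 6 mm above the bench. Origin at the centre of its underside (bench level), z up, x and y along its sides.
- white_vial_center (a point): Centre, half-way up, of the loose clear vial with the white screw cap, about 22 g, standing upright: 69 mm tall; body 21 mm across up to 54 mm above its foot, then the cap, 22.4 mm across. z axis up along the vial; the foot is 34.5 mm below this point.
- white_tray: Small square open-topped white plastic tray, fixed to the bench: 62 mm square at its base flange, walls 58 mm square outside, 46 mm square inside, 6 mm thick, rim 16 mm above the bench; inner floor 6 mm above the bench. Origin at the centre of its underside (bench level), z up, x and y along its sides.
- dropper_center (a point): Centre, half-way up, of the amber dropper bottle with black bulb top, loose, 33 mm across and 102 mm tall, standing upright among the vials and trays. It is not part of the job and stays where it stands. z axis up.
Not all that is in view belongs to the job. What is shaped like the part that bears green_vial_center but pink is not meant.

How it is judged:
By the outcome, as a careful person would: the job done as asked, in the order asked, and still so for the second after the job is handed in, with the robot touching nothing.
It also fails if it takes over 99 s, if anything falls off the work surface, if the arm or the gripper's body presses on something with over 40 N, if the wrist force passes 120 N, or if a joint passes its speed limit or range.

### The arm

A 6-joint arm with a two-finger parallel gripper is mounted at the origin on the work surface; the furniture and walls round the work are solid. World frame = base frame: x ahead of the robot, y to its left, z up, the work surface at z = 0. Lengths are in m, angles in degrees, forces in N, time in s.
With the tool pointing down it reaches from about 0.35 to 0.875 m from the base axis. Payload 4.2 kg.
Tool frame: the origin (TCP) lies on the centre line of the jaws, within the pads' length; the fingertips stand 19 mm ahead of it and the grasp point (between the pads) is the TCP; z points along the fingers, y is the line along which they close (so a half turn about z gives the same grasp; the last joint's range is limited). The gripper opens to 87 mm and grips with 3 to 60 N. Pads are 19 mm wide; open, the fingers measure 117 mm over their backs; the gripper's body (75 mm by 190 mm) begins 51 mm behind the grasp point.
Start: joints at [-48.667, 22.042, 0.453, 0, -68.411, -14.817], TCP at [0.279, -0.559, 0.242] pointing down, gripper open.
Joint ranges: [-179.83, 179.83], [-69.29, 118.12], [-61.27, 80.66], [-181.25, 117.63], [-171.15, -9.14], [-177.46, 177.46]. Speed limits (degrees/s): [159.86, 159.86, 180, 180, 180, 180].

### API

Orientations are given as a 3x3 rotation matrix whose columns are the frame's x, y, z axes.
In Python, from station import sense, capture, finish_job, search_frame, masks_of gives the robot as it stands.
- The arm moves only by the tool drive_tool, never from a script. Its argument "rows" is a list of rows, each a list of 7 numbers: the opening in per cent of the stroke, from 0 (shut) to 100 (fully open), then the shift along the world's x, y, z in mm, then the turn, a rotation vector about the world's x, y, z in rad. In form: [[fingers, dx, dy, dz, wx, wy, wz], ...]. A call has 1 to 5 rows; each row shifts and turns the commanded pose from where the row before left it; what a row does not reach is not made up. A row lasts 1/12 s, in which the tool goes at most 41.7 mm and 7.16 degrees, less where a joint would pass 70% of its speed; a pose out of reach is approached as far as the arm can. A call is refused whole if a number of a shift passes 41.7 or a number of a turn 0.125, either way. A call with a gripper value outside its range is refused whole. The fingers move at their own pace and stop on an object; the grip force is fixed at half the most. Time passes only in rows, so rows that do not move let the fingers close. It gives the time, the measured TCP pose, the force, the opening and the grip force at its end, in the units of the state.
- sense(): the state, without advancing time (a new reading comes with each control period).
- capture(name): name is "side" or "top"; returns a dict with "frame" (384x512x3 uint8, red, green, blue), "z_map" (384x512 float32, m along the optical axis (not along the pixel's ray), 0 where there is no reading), "fx", "fy", "cx", "cy" (pixels), "R" (3x3) and "t" (3): a world point X has camera coordinates R X + t. Camera axes: x right, y down, z forward; pixel columns grow to the right and rows downward; lengths in m; the calibration is good to about 2 mm. A picture is of the moment at which its call begins.
- finish_job(): hands the job in; it is judged then, once.
Trained networks look in a picture, given as the dict that the camera call returned (one of the last four; its "shot" number tells which), for a name from the list of things; names that differ only in an ending like _2 or _b are one class to them, and where a whole thing is asked for, a point or a joint stands for the part that bears it (a point fixed in the world has none). Each returns a list of dicts, best first, with "p" (0 to 1); they miss things now and then, are a little off and sometimes report something else, mostly with a low value. They report only what shows in the picture. A call takes as long as a camera call. They do not tell look-alikes from the thing itself.
- search_frame(label, picture): "xy" ([column, row] in pixels, amid what is visible of it).
- masks_of(label, picture): "region" (384x512 bool, what is visible of it) and "xy" ([column, row] in pixels, amid what is visible of it).
The state is a dict: "time_s": time; "joints": joint angles; "joint_velocities": joint speeds; "effort": joint torques, N m; "tcp_pos": TCP position; "ee_rot": TCP orientation; "wrist_force": force on the tool from outside, world axes, zero at the start; "moment": the same for the moment, N m; "gripper_width": opening from 0.0 (shut) to 1.0 (fully open); "gripper_force": force on a finger pad.
Only numpy, scipy, OpenCV 4.12 (cv2) and the standard library are available. Lean on these libraries where they do the work, as an engineer would, in place of code of your own. Each camera call takes 0.05 s, during which the arm holds its last target. There are 200 camera calls.

## Working session

There is one attempt and no reset: what is moved stays moved. The work goes in short steps, Python scripts to look and compute and a tool call to move; the robot and the scene stay as the last step left them, time stands still between calls to the robot, and variables do not carry over. Pictures are saved under pics/ and viewed, at most 14 in all, crops included, and the job is handed in when it is done.

Besides the shell and the picture viewer there is one more tool, called by a JSON object that holds its "api" and its "payload", one argument or row to a line. drive_tool: Moves the arm, as the interface text tells. Its arguments: {"type":"object","properties":{"rows":{"type":"array"}},"required":["rows"]}

```bash
mkdir -p pics
cat > h.py <<'E'
import numpy as np, cv2
from station import sense, capture, finish_job, search_frame, masks_of
def save(c,n): cv2.imwrite('pics/'+n, cv2.cvtColor(c['frame'],cv2.COLOR_RGB2BGR))
def cloud(c):
    z=c['z_map']; v,u=np.mgrid[:384,:512]
    P=np.stack([(u-c['cx'])/c['fx']*z,(v-c['cy'])/c['fy']*z,z],-1)
    return (P-np.array(c['t']))@np.array(c['R'])
def rays(c,uv,h):
    R=np.array(c['R']);o=-R.T@np.array(c['t']); d=R.T@np.array([(uv[0]-c['cx'])/c['fx'],(uv[1]-c['cy'])/c['fy'],1])
    return o+d*(h-o[2])/d[2]
N=[a+b for a in('red','blue','green','white') for b in('_vial_center','_tray')]+['dropper_center']
E
python3 - <<'E'
from h import *
np.set_printoptions(precision=3,suppress=True)
for k in('top','side'):
    c=capture(k); save(c,k+'0.png'); W=cloud(c); np.savez(k+'0.npz',**{a:b for a,b in c.items()})
    print(k,'cam',-np.array(c['R']).T@c['t'])
    for n in N:
        for m in masks_of(n,c)[:3]:
            r=m['region']&(c['z_map']>0); p=W[r]
            print(n,round(m['p'],2),np.round(m['xy']),r.sum(), np.median(p,0) if len(p) else '', np.percentile(p,[2,98],axis=0).ravel() if len(p) else '')
s=sense();print(s['tcp_pos'],s['ee_rot'],s['gripper_width'])
E
```

```text
top cam [ 0.3   -0.043  1.194]
red_vial_center 0.68 [376. 184.] 149 [ 0.596 -0.297  0.062] [ 0.588 -0.319 -0.003  0.625 -0.289  0.071]
red_tray 0.74 [234. 229.] 661 [0.452 0.029 0.007] [ 0.419 -0.004 -0.002  0.483  0.06   0.019]
blue_tray 0.92 [185. 227.] 628 [0.453 0.144 0.007] [0.419 0.112 0.    0.484 0.174 0.019]
green_vial_center 0.46 [377. 183.] 154 [ 0.596 -0.296  0.059] [ 0.588 -0.309 -0.003  0.622 -0.288  0.071]
green_tray 0.95 [350. 236.] 679 [ 0.457 -0.249  0.006] [ 0.425 -0.279 -0.003  0.49  -0.217  0.018]
white_tray 0.73 [296. 247.] 638 [ 0.433 -0.117  0.007] [ 0.405 -0.146 -0.     0.463 -0.087  0.018]
dropper_center 0.74 [217. 170.] 196 [0.584 0.08  0.061] [0.575 0.068 0.013 0.598 0.095 0.1  ]
side cam [ 0.868 -0.689  0.679]
red_vial_center 0.78 [264. 217.] 295 [ 0.594 -0.063  0.044] [ 0.583 -0.067  0.002  0.601 -0.048  0.07 ]
red_tray 0.87 [227. 188.] 534 [0.456 0.025 0.008] [ 0.426 -0.008  0.002  0.489  0.055  0.017]
blue_vial_center 0.6 [307. 153.] 225 [0.59  0.195 0.041] [ 0.565  0.19  -0.001  0.598  0.266  0.069]
blue_tray 0.55 [244. 159.] 426 [0.454 0.141 0.008] [0.422 0.106 0.001 0.49  0.171 0.017]
green_vial_center 0.84 [212. 306.] 401 [ 0.606 -0.307  0.049] [ 0.593 -0.312  0.005  0.613 -0.292  0.07 ]
green_vial_center 0.75 [247. 316.] 408 [ 0.665 -0.298  0.05 ] [ 0.653 -0.302  0.005  0.673 -0.283  0.07 ]
green_tray 0.56 [162. 276.] 986 [ 0.461 -0.251  0.007] [ 0.431 -0.284  0.     0.494 -0.218  0.017]
white_vial_center 0.76 [235. 249.] 355 [ 0.583 -0.168  0.043] [ 0.55  -0.173 -0.001  0.591 -0.111  0.07 ]
white_tray 0.57 [186. 226.] 735 [ 0.439 -0.121  0.007] [ 0.409 -0.15   0.001  0.468 -0.091  0.017]
dropper_center 0.81 [286. 181.] 474 [0.597 0.071 0.046] [0.579 0.064 0.001 0.61  0.115 0.096]
[ 0.279 -0.559  0.242] [[-0.895 -0.446  0.   ]
 [-0.446  0.895 -0.   ]
 [-0.    -0.    -1.   ]] 0.9999587050493279
```

Run:
```python
import cv2
a=cv2.imread('pics/top0.png')[120:290,130:430];b=cv2.imread('pics/side0.png')[120:350,120:400]
cv2.imwrite('pics/a.png',cv2.resize(a,(795,450),interpolation=cv2.INTER_CUBIC))
cv2.imwrite('pics/b.png',cv2.resize(b,(728,598),interpolation=cv2.INTER_CUBIC))
```

```text
(no output)
```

View pics/a.png

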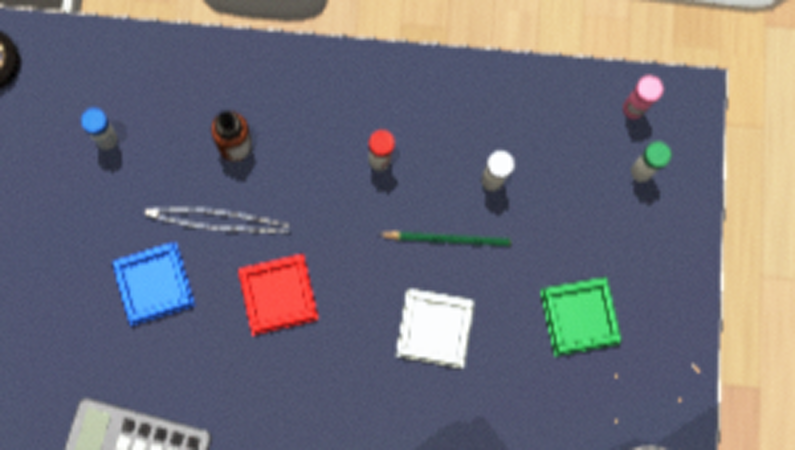

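View pics/b.png

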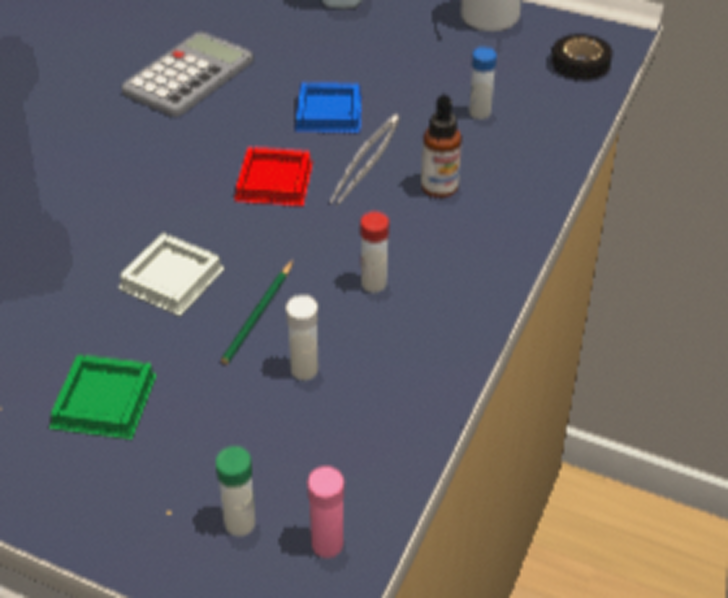

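The green-capped vial is at top-view pixel (377,179). The pink look-alike is at (374,153) and is not to be touched. The other vials are red (273,176), white (317,183) and blue (166,167), with the dropper at (217,170). Next I measure the centres.

Run:
```python
from h import *
np.set_printoptions(precision=4,suppress=True)
g={'red':(.592,-.06),'blue':(.59,.195),'green':(.603,-.30),'white':(.585,-.165),'pink':(.663,-.293),'drop':(.595,.075)}
t={'red':(.453,.027),'blue':(.454,.142),'green':(.459,-.25),'white':(.436,-.119)}
for k in('top','side'):
    c=dict(np.load(k+'0.npz')); W=cloud(c); P=W[c['z_map']>0]
    for n,xy in g.items():
        lo,hi=(.0635,.076) if n!='drop' else (.02,.05)
        p=P[(np.hypot(*(P[:,:2]-xy).T)<.03)&(P[:,2]>lo)&(P[:,2]<hi)]
        if len(p): print(k,n,len(p),p.mean(0),(p.min(0)+p.max(0))/2,np.ptp(p,0))
    for n,xy in t.items():
        p=P[(np.hypot(*(P[:,:2]-xy).T)<.055)&(P[:,2]>.004)&(P[:,2]<.025)]
        (cx,cy),s,a=cv2.minAreaRect((p[:,:2]*1000).astype(np.float32)); print(k,n,'tray',round(cx,1),round(cy,1),np.round(s,1),round(a))
```

```text
top red 72 [ 0.5876 -0.0538  0.0682] [ 0.5873 -0.0537  0.0681] [0.0215 0.0215 0.009 ]
top blue 71 [0.5856 0.2035 0.0683] [0.5863 0.2033 0.0689] [0.0223 0.0207 0.0098]
top green 73 [ 0.5987 -0.2988  0.0677] [ 0.5989 -0.2984  0.0677] [0.0219 0.0216 0.0084]
top white 70 [ 0.5778 -0.1602  0.0679] [ 0.5777 -0.1608  0.0683] [0.0201 0.0216 0.0096]
top pink 69 [ 0.6585 -0.2896  0.0676] [ 0.6591 -0.2897  0.0681] [0.0227 0.0214 0.0087]
top drop 43 [0.5803 0.0774 0.036 ] [0.586  0.0812 0.0349] [0.0232 0.0285 0.0296]
top red tray 458.0 30.3 [93.  86.8] 89
top blue tray 454.9 136.7 [95.  75.2] 27
top green tray 463.6 -247.5 [ 87.5 103.4] 26
top white tray 436.0 -116.3 [81.  81.1] 30
side red 78 [ 0.5918 -0.0571  0.0678] [ 0.591  -0.0556  0.0675] [0.0219 0.0206 0.0073]
side blue 48 [0.5888 0.1999 0.0673] [0.5882 0.2012 0.0673] [0.0197 0.0241 0.0075]
side green 143 [ 0.6028 -0.3022  0.068 ] [ 0.6021 -0.3016  0.0671] [0.0214 0.0231 0.0072]
side white 97 [ 0.5814 -0.1636  0.0682] [ 0.5814 -0.1624  0.0677] [0.0217 0.0226 0.0078]
side pink 143 [ 0.6629 -0.2927  0.0683] [ 0.6623 -0.2917  0.0677] [0.0213 0.0226 0.0074]
side drop 159 [0.5977 0.0698 0.0357] [0.5945 0.0744 0.0351] [0.0324 0.0218 0.0298]
side red tray 453.4 35.2 [58.3 82.2] 17
side blue tray 455.8 141.1 [58.7 62.7] 22
side green tray 448.9 -255.5 [85.4 63.3] 18
side white tray 438.5 -119.6 [61.5 61.8] 85
```

{"api": "drive_tool", "payload": {
  "rows": [
    [55,20,32,0,0,0,0.11],
    [55,20,32,0,0,0,0.11],
    [55,20,32,0,0,0,0.11],
    [55,20,32,0,0,0,0.11],
    [55,20,32,0,0,0,0.11]
  ]
}}

```text
time_s: 1.42
tcp_pos: [0.3796, -0.3978, 0.2417]
ee_rot: [[-0.525, -0.851, 0.0], [-0.851, 0.525, -0.0], [0.0, -0.0, -1.0]]
wrist_force: [0.5, -0.2, 0.1]
gripper_width: 0.705
gripper_force: 0.0
```

{"api": "drive_tool", "payload": {
  "rows": [
    [55,20,32,0,0,0,0.11],
    [55,20,32,0,0,0,0.11],
    [55,20,32,0,0,0,0.11],
    [55,20,32,0,0,0,0.11],
    [55,20,32,0,0,0,0.11]
  ]
}}

```text
time_s: 1.83
tcp_pos: [0.4797, -0.2375, 0.2419]
ee_rot: [[-0.002, -1.0, 0.001], [-1.0, 0.002, -0.0], [0.0, -0.001, -1.0]]
wrist_force: [0.1, -0.9, -0.3]
gripper_width: 0.553
gripper_force: 0.0
```

{"api": "drive_tool", "payload": {
  "rows": [
    [55,20,32,-10,0,0,0],
    [55,20,32,-10,0,0,0],
    [55,20,32,-10,0,0,0],
    [55,20,32,-10,0,0,0],
    [55,0,0,0,0,0,0]
  ]
}}

```text
time_s: 2.25
tcp_pos: [0.5612, -0.1066, 0.1993]
ee_rot: [[-0.003, -1.0, -0.002], [-1.0, 0.003, 0.001], [-0.001, 0.002, -1.0]]
wrist_force: [-0.1, -0.6, 0.1]
gripper_width: 0.55
gripper_force: 0.0
```

{"api": "drive_tool", "payload": {
  "rows": [
    [55,14,26,0,0,0,0],
    [55,14,26,0,0,0,0],
    [55,0,0,-35,0,0,0],
    [55,0,0,-35,0,0,0],
    [55,0,0,-30,0,0,0]
  ]
}}

```text
time_s: 2.67
tcp_pos: [0.5869, -0.0586, 0.1002]
ee_rot: [[-0.007, -1.0, 0.0], [-1.0, 0.007, 0.0], [-0.0, -0.0, -1.0]]
wrist_force: [-0.3, 0.3, -0.8]
gripper_width: 0.551
gripper_force: 0.0
```

Run:
```python
from h import *
c=capture('side'); save(c,'s1.png')
a=cv2.imread('pics/s1.png')[130:300,170:350]; cv2.imwrite('pics/s1c.png',cv2.resize(a,None,fx=3.4,fy=3.4,interpolation=cv2.INTER_CUBIC))
```

```text
(no output)
```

View pics/s1c.png

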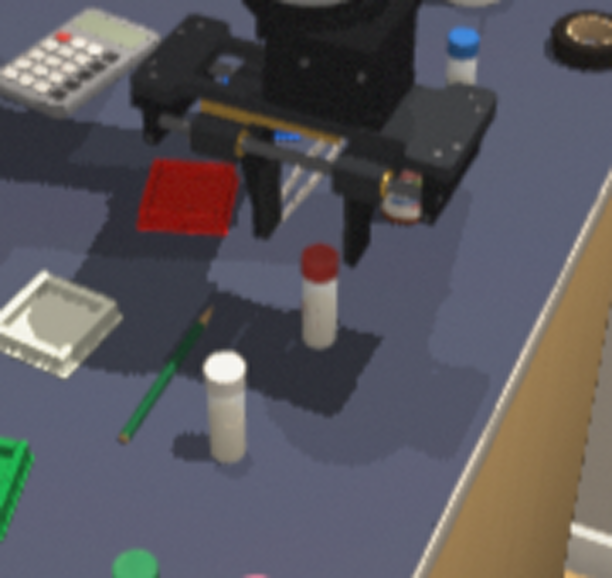

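The open fingers straddle the red cap at crop (320,260). I lower and grip.

{"api": "drive_tool", "payload": {
  "rows": [
    [55,2,2,-25,0,0,0],
    [55,0,0,-25,0,0,0],
    [55,0,0,0,0,0,0],
    [0,0,0,0,0,0,0],
    [0,0,0,0,0,0,0]
  ]
}}

```text
time_s: 3.13
tcp_pos: [0.5903, -0.0574, 0.0534]
ee_rot: [[-0.008, -1.0, 0.003], [-1.0, 0.008, -0.0], [0.0, -0.003, -1.0]]
wrist_force: [0.1, -0.2, 1.1]
gripper_width: 0.47
gripper_force: 0.0
```

{"api": "drive_tool", "payload": {
  "rows": [
    [0,0,0,0,0,0,0],
    [0,0,0,0,0,0,0],
    [0,0,0,0,0,0,0],
    [0,0,0,0,0,0,0],
    [0,0,0,0,0,0,0]
  ]
}}

```text
time_s: 3.55
tcp_pos: [0.5897, -0.0572, 0.0528]
ee_rot: [[-0.008, -1.0, 0.002], [-1.0, 0.008, -0.0], [0.0, -0.002, -1.0]]
wrist_force: [-0.3, 0.4, 5.6]
gripper_width: 0.234
gripper_force: 34.2
```

{"api": "drive_tool", "payload": {
  "rows": [
    [0,0,0,25,0,0,0],
    [0,0,0,25,0,0,0],
    [0,-20,12,10,0,0,0],
    [0,-30,18,0,0,0,0],
    [0,-30,18,0,0,0,0]
  ]
}}

```text
time_s: 3.97
tcp_pos: [0.5088, -0.0089, 0.1121]
ee_rot: [[-0.01, -1.0, 0.002], [-1.0, 0.01, 0.001], [-0.001, -0.002, -1.0]]
wrist_force: [-0.1, 0.7, -0.2]
gripper_width: 0.232
gripper_force: 34.3
```

{"api": "drive_tool", "payload": {
  "rows": [
    [0,-30,18,0,0,0,0],
    [0,-25,15,0,0,0,0],
    [0,0,0,0,0,0,0],
    [0,0,0,-15,0,0,0],
    [0,0,0,0,0,0,0]
  ]
}}

```text
time_s: 4.38
tcp_pos: [0.4527, 0.0237, 0.0954]
ee_rot: [[-0.008, -1.0, -0.003], [-1.0, 0.008, -0.001], [0.001, 0.003, -1.0]]
wrist_force: [1.6, -0.9, -1.0]
gripper_width: 0.229
gripper_force: 34.3
```

Run:
```python
from h import *
print(sense()['tcp_pos'])
c=capture('side'); save(c,'s2.png')
a=cv2.imread('pics/s2.png')[100:270,150:330]; cv2.imwrite('pics/s2c.png',cv2.resize(a,None,fx=3.4,fy=3.4,interpolation=cv2.INTER_CUBIC))
```

```text
[0.4527295  0.02372318 0.09538776]
```

View pics/s2c.png

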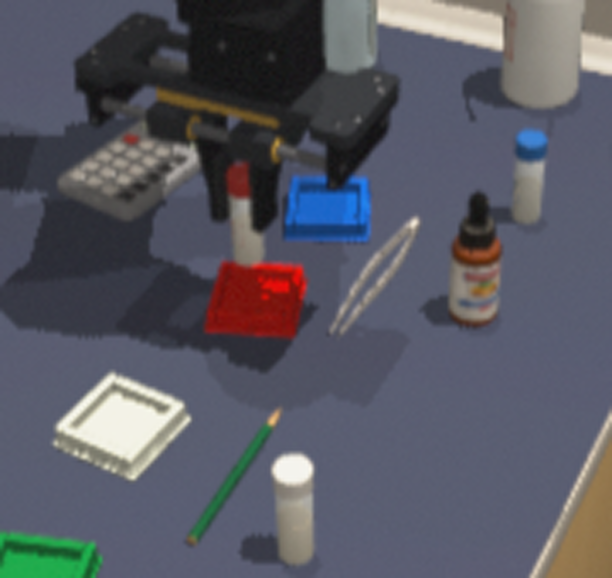

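{"api": "drive_tool", "payload": {
  "rows": [
    [0,1,2,-15,0,0,0],
    [0,0,0,-14,0,0,0],
    [0,0,0,-6,0,0,0],
    [0,0,0,0,0,0,0],
    [0,0,0,0,0,0,0]
  ]
}}

```text
time_s: 4.85
tcp_pos: [0.4554, 0.0256, 0.0617]
ee_rot: [[-0.008, -1.0, -0.0], [-1.0, 0.008, -0.0], [0.0, 0.0, -1.0]]
wrist_force: [-0.5, 0.1, -0.4]
gripper_width: 0.234
gripper_force: 34.3
```

{"api": "drive_tool", "payload": {
  "rows": [
    [0,0,0,-2,0,0,0],
    [0,0,0,-1,0,0,0],
    [0,0,0,0,0,0,0]
  ]
}}

```text
time_s: 5.1
tcp_pos: [0.4553, 0.0258, 0.0589]
ee_rot: [[-0.008, -1.0, 0.001], [-1.0, 0.008, 0.0], [-0.0, -0.001, -1.0]]
wrist_force: [0.2, 0.6, -0.2]
gripper_width: 0.237
gripper_force: 34.3
```

{"api": "drive_tool", "payload": {
  "rows": [
    [0,0,0,-1,0,0,0],
    [0,0,0,0,0,0,0]
  ]
}}

```text
time_s: 5.27
tcp_pos: [0.4554, 0.0258, 0.0587]
ee_rot: [[-0.007, -1.0, 0.001], [-1.0, 0.007, -0.0], [0.0, -0.001, -1.0]]
wrist_force: [-1.6, -0.8, 6.5]
gripper_width: 0.235
gripper_force: 33.9
```

{"api": "drive_tool", "payload": {
  "rows": [
    [30,0,0,0,0,0,0],
    [40,0,0,0,0,0,0],
    [55,0,0,0,0,0,0],
    [55,0,0,0,0,0,0],
    [55,0,0,0,0,0,0]
  ]
}}

```text
time_s: 5.68
tcp_pos: [0.455, 0.0258, 0.0575]
ee_rot: [[-0.008, -1.0, -0.0], [-1.0, 0.008, -0.0], [0.0, 0.0, -1.0]]
wrist_force: [-0.0, 0.4, 0.5]
gripper_width: 0.499
gripper_force: 0.0
```

{"api": "drive_tool", "payload": {
  "rows": [
    [55,0,0,20,0,0,0],
    [55,0,0,40,0,0,0],
    [55,0,0,40,0,0,0],
    [55,0,30,40,0,0,0],
    [55,0,40,0,0,0,0]
  ]
}}

```text
time_s: 6.1
tcp_pos: [0.4586, 0.0911, 0.198]
ee_rot: [[-0.011, -1.0, 0.013], [-1.0, 0.011, 0.005], [-0.005, -0.013, -1.0]]
wrist_force: [1.6, 0.7, 0.0]
gripper_width: 0.554
gripper_force: 0.0
```

Run:
```python
from h import *
print(sense()['tcp_pos'])
c=capture('side'); save(c,'s3.png')
a=cv2.imread('pics/s3.png')[100:270,150:330]; cv2.imwrite('pics/s3c.png',cv2.resize(a,None,fx=3.4,fy=3.4,interpolation=cv2.INTER_CUBIC))
```

```text
[0.45862767 0.09112777 0.19804384]
```

View pics/s3c.png

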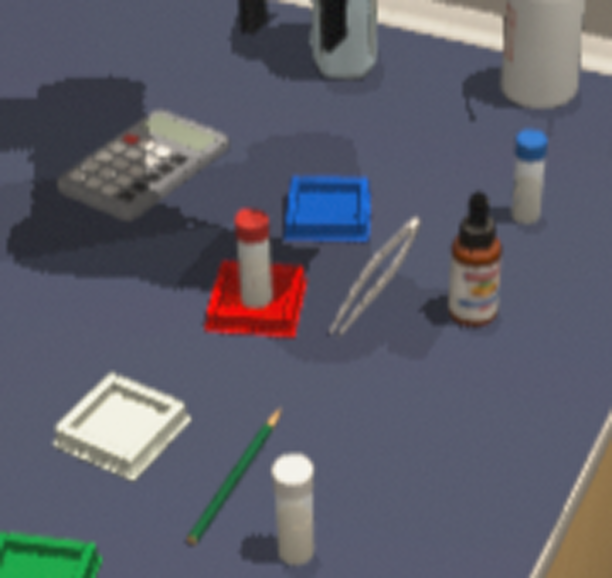

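Red stands upright in its tray (crop 255,260). Next is blue; first I check how close the tall bottle is.

Run:
```python
from h import *
c=dict(np.load('side0.npz'));print(rays(c,(309,130),0)); c=dict(np.load('top0.npz'));W=cloud(c);P=W[c['z_map']>0]
q=P[(P[:,1]>.22)&(P[:,2]>.05)&(P[:,0]<.75)&(P[:,0]>.3)&(P[:,1]<.5)];print(len(q),q.min(0),q.max(0))
```

```text
[0.54644304 0.35536297 0.        ]
17593 [0.30000849 0.31498747 0.05010375] [0.74998517 0.44468909 0.44081091]
```

{"api": "drive_tool", "payload": {
  "rows": [
    [55,24,21,0,0,0,0],
    [55,27,21,0,0,0,0],
    [55,27,21,0,0,0,0],
    [55,27,22,0,0,0,0],
    [55,26,21,0,0,0,0]
  ]
}}

```text
time_s: 6.57
tcp_pos: [0.587, 0.1979, 0.1902]
ee_rot: [[-0.008, -1.0, -0.001], [-1.0, 0.008, -0.0], [0.0, 0.001, -1.0]]
wrist_force: [0.4, -0.8, 0.7]
gripper_width: 0.548
gripper_force: 0.0
```

{"api": "drive_tool", "payload": {
  "rows": [
    [55,0,0,0,0,0,0],
    [55,0,0,0,0,0,0]
  ]
}}

```text
time_s: 6.73
tcp_pos: [0.5863, 0.1975, 0.1889]
ee_rot: [[-0.007, -1.0, -0.003], [-1.0, 0.008, -0.001], [0.001, 0.003, -1.0]]
wrist_force: [-0.8, -0.7, 0.2]
gripper_width: 0.551
gripper_force: 0.0
```

{"api": "drive_tool", "payload": {
  "rows": [
    [55,0,4,-35,0,0,0],
    [55,0,0,-35,0,0,0],
    [55,0,0,-35,0,0,0],
    [55,0,0,-31,0,0,0],
    [55,0,0,0,0,0,0]
  ]
}}

```text
time_s: 7.15
tcp_pos: [0.5805, 0.1975, 0.0483]
ee_rot: [[-0.01, -1.0, -0.013], [-1.0, 0.01, -0.007], [0.007, 0.013, -1.0]]
wrist_force: [-0.7, -1.1, -0.4]
gripper_width: 0.55
gripper_force: 0.0
```

{"api": "drive_tool", "payload": {
  "rows": [
    [0,0,0,0,0,0,0],
    [0,0,0,0,0,0,0],
    [0,0,0,0,0,0,0],
    [0,0,0,0,0,0,0],
    [0,0,0,0,0,0,0]
  ]
}}

```text
time_s: 7.57
tcp_pos: [0.5868, 0.2013, 0.0569]
ee_rot: [[-0.008, -1.0, 0.003], [-1.0, 0.008, 0.002], [-0.002, -0.003, -1.0]]
wrist_force: [-0.1, -0.3, -0.3]
gripper_width: 0.255
gripper_force: 0.1
```

{"api": "drive_tool", "payload": {
  "rows": [
    [0,0,0,0,0,0,0],
    [0,0,0,0,0,0,0],
    [0,0,0,0,0,0,0]
  ]
}}

```text
time_s: 7.82
tcp_pos: [0.5872, 0.2013, 0.0566]
ee_rot: [[-0.007, -1.0, 0.003], [-1.0, 0.007, 0.001], [-0.001, -0.003, -1.0]]
wrist_force: [-0.2, -0.3, 6.0]
gripper_width: 0.24
gripper_force: 30.0
```

{"api": "drive_tool", "payload": {
  "rows": [
    [0,0,0,25,0,0,0],
    [0,0,0,20,0,0,0],
    [0,-20,-9,0,0,0,0],
    [0,-30,-13,0,0,0,0],
    [0,-30,-13,0,0,0,0]
  ]
}}

```text
time_s: 8.23
tcp_pos: [0.5051, 0.1655, 0.0997]
ee_rot: [[-0.009, -1.0, -0.0], [-1.0, 0.009, 0.0], [-0.0, 0.0, -1.0]]
wrist_force: [-0.1, -0.2, 0.1]
gripper_width: 0.239
gripper_force: 30.0
```

{"api": "drive_tool", "payload": {
  "rows": [
    [0,-30,-13,0,0,0,0],
    [0,-23,-12,0,0,0,0],
    [0,0,0,0,0,0,0],
    [0,0,0,0,0,0,0],
    [0,0,0,-15,0,0,0]
  ]
}}

```text
time_s: 8.65
tcp_pos: [0.4557, 0.1424, 0.0874]
ee_rot: [[-0.007, -1.0, 0.007], [-1.0, 0.007, 0.004], [-0.004, -0.007, -1.0]]
wrist_force: [1.7, -0.0, -0.3]
gripper_width: 0.239
gripper_force: 30.0
```

{"api": "drive_tool", "payload": {
  "rows": [
    [0,0,0,0,0,0,0],
    [0,0,0,0,0,0,0]
  ]
}}

```text
time_s: 8.82
tcp_pos: [0.4535, 0.141, 0.0845]
ee_rot: [[-0.008, -1.0, -0.001], [-1.0, 0.008, -0.001], [0.001, 0.001, -1.0]]
wrist_force: [0.6, 0.1, 0.9]
gripper_width: 0.234
gripper_force: 30.0
```

Needs to reach about z 0.0626 (−22).

{"api": "drive_tool", "payload": {
  "rows": [
    [0,0,0,-10,0,0,0],
    [0,0,0,-8,0,0,0],
    [0,0,0,-2,0,0,0],
    [0,0,0,0,0,0,0],
    [0,0,0,0,0,0,0]
  ]
}}

```text
time_s: 9.23
tcp_pos: [0.4533, 0.1409, 0.0649]
ee_rot: [[-0.008, -1.0, -0.0], [-1.0, 0.008, -0.0], [0.0, 0.0, -1.0]]
wrist_force: [0.8, -0.1, 0.6]
gripper_width: 0.239
gripper_force: 30.0
```

{"api": "drive_tool", "payload": {
  "rows": [
    [0,0,0,-1,0,0,0],
    [0,0,0,0,0,0,0]
  ]
}}

```text
time_s: 9.4
tcp_pos: [0.4533, 0.1409, 0.0641]
ee_rot: [[-0.008, -1.0, 0.0], [-1.0, 0.008, 0.0], [-0.0, -0.0, -1.0]]
wrist_force: [-1.0, -0.4, -0.1]
gripper_width: 0.239
gripper_force: 30.0
```

{"api": "drive_tool", "payload": {
  "rows": [
    [0,0,0,-1,0,0,0],
    [0,0,0,0,0,0,0]
  ]
}}

```text
time_s: 9.57
tcp_pos: [0.453, 0.1408, 0.063]
ee_rot: [[-0.008, -1.0, 0.0], [-1.0, 0.008, 0.0], [-0.0, -0.0, -1.0]]
wrist_force: [-0.1, 0.1, -0.3]
gripper_width: 0.239
gripper_force: 30.0
```

{"api": "drive_tool", "payload": {
  "rows": [
    [0,0,0,-1,0,0,0],
    [0,0,0,0,0,0,0]
  ]
}}

```text
time_s: 9.73
tcp_pos: [0.4534, 0.1409, 0.0626]
ee_rot: [[-0.007, -1.0, 0.001], [-1.0, 0.007, 0.0], [-0.0, -0.001, -1.0]]
wrist_force: [-1.4, -0.7, 4.4]
gripper_width: 0.234
gripper_force: 30.0
```

{"api": "drive_tool", "payload": {
  "rows": [
    [30,0,0,0,0,0,0],
    [40,0,0,0,0,0,0],
    [55,0,0,0,0,0,0],
    [55,0,0,0,0,0,0],
    [55,0,0,0,0,0,0]
  ]
}}

```text
time_s: 10.15
tcp_pos: [0.453, 0.1407, 0.0618]
ee_rot: [[-0.008, -1.0, -0.0], [-1.0, 0.008, -0.0], [0.0, 0.0, -1.0]]
wrist_force: [-0.4, -0.3, -1.4]
gripper_width: 0.497
gripper_force: 0.0
```

{"api": "drive_tool", "payload": {
  "rows": [
    [55,0,0,20,0,0,0],
    [55,0,0,35,0,0,0],
    [55,0,0,35,0,0,0],
    [55,0,0,35,0,0,0],
    [55,0,0,0,0,0,0]
  ]
}}

```text
time_s: 10.57
tcp_pos: [0.4568, 0.1427, 0.1939]
ee_rot: [[-0.006, -1.0, 0.013], [-1.0, 0.006, 0.007], [-0.007, -0.013, -1.0]]
wrist_force: [0.4, 0.6, 0.6]
gripper_width: 0.549
gripper_force: 0.0
```

{"api": "drive_tool", "payload": {
  "rows": [
    [55,0,-38,0,0,0,0],
    [55,10,-38,0,0,0,0],
    [55,15,-38,0,0,0,0],
    [55,15,-38,0,0,0,0],
    [55,15,-38,0,0,0,0]
  ]
}}

```text
time_s: 10.98
tcp_pos: [0.5083, -0.0509, 0.1869]
ee_rot: [[-0.007, -1.0, 0.0], [-1.0, 0.007, 0.0], [-0.0, -0.0, -1.0]]
wrist_force: [0.8, 0.7, 0.1]
gripper_width: 0.547
gripper_force: 0.0
```

{"api": "drive_tool", "payload": {
  "rows": [
    [55,15,-38,0,0,0,0],
    [55,15,-38,0,0,0,0],
    [55,15,-38,0,0,0,0],
    [55,15,-38,0,0,0,0],
    [55,15,-38,0,0,0,0]
  ]
}}

```text
time_s: 11.4
tcp_pos: [0.5833, -0.2413, 0.1863]
ee_rot: [[-0.008, -1.0, -0.001], [-1.0, 0.008, 0.0], [-0.0, 0.001, -1.0]]
wrist_force: [-0.1, 1.0, 0.1]
gripper_width: 0.549
gripper_force: 0.0
```

Run:
```python
from h import *
print(sense()['tcp_pos'])
c=capture('side'); save(c,'s4.png')
a=cv2.imread('pics/s4.png')[100:350,100:370]; cv2.imwrite('pics/s4c.png',cv2.resize(a,None,fx=2.35,fy=2.35,interpolation=cv2.INTER_CUBIC))
```

```text
[ 0.58328597 -0.24126724  0.18625637]
```

View pics/s4c.png

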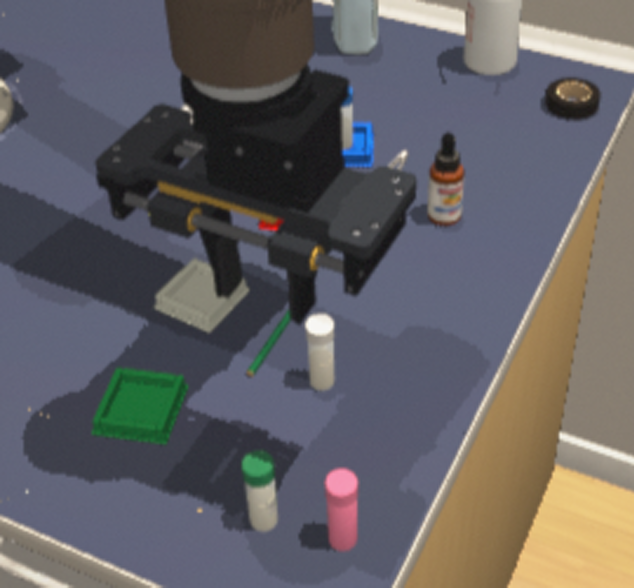

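Blue stands in its tray (crop 347,120). Green (258,490) is the target; the pink look-alike is at (342,510), so I narrow the opening.

{"api": "drive_tool", "payload": {
  "rows": [
    [45,9,-28,0,0,0,0],
    [45,8,-28,0,0,0,0],
    [45,0,0,0,0,0,0],
    [45,0,0,-35,0,0,0],
    [45,0,0,-35,0,0,0]
  ]
}}

```text
time_s: 11.87
tcp_pos: [0.6015, -0.296, 0.118]
ee_rot: [[-0.009, -1.0, 0.006], [-1.0, 0.009, -0.001], [0.001, -0.006, -1.0]]
wrist_force: [0.6, 0.0, -1.2]
gripper_width: 0.458
gripper_force: 0.0
```

{"api": "drive_tool", "payload": {
  "rows": [
    [45,0,0,0,0,0,0],
    [45,0,0,0,0,0,0]
  ]
}}

```text
time_s: 12.03
tcp_pos: [0.5986, -0.2947, 0.1148]
ee_rot: [[-0.008, -1.0, -0.006], [-1.0, 0.008, 0.001], [-0.001, 0.006, -1.0]]
wrist_force: [0.9, -0.2, 1.0]
gripper_width: 0.45
gripper_force: 0.0
```

Run:
```python
from h import *
print(sense()['tcp_pos'])
c=capture('side'); save(c,'s5.png')
a=cv2.imread('pics/s5.png')[180:350,130:310]; cv2.imwrite('pics/s5c.png',cv2.resize(a,None,fx=3.4,fy=3.4,interpolation=cv2.INTER_CUBIC))
```

```text
[ 0.59861468 -0.29470518  0.11479792]
```

View pics/s5c.png

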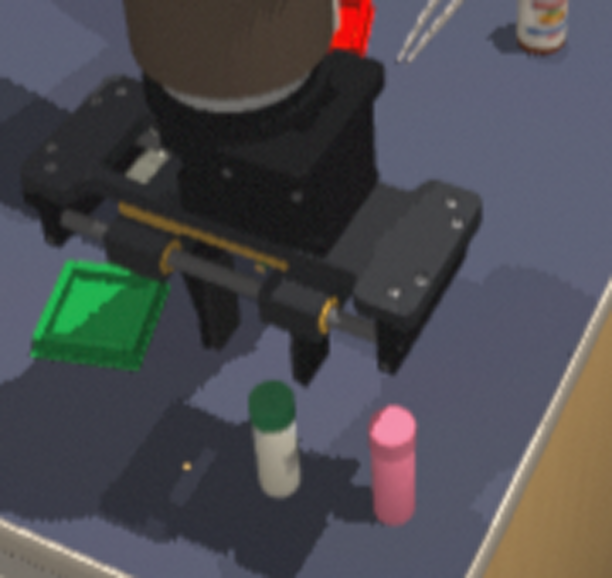

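{"api": "drive_tool", "payload": {
  "rows": [
    [45,1,-5,-15,0,0,0],
    [45,0,0,-15,0,0,0],
    [45,0,0,-15,0,0,0],
    [45,0,0,-15,0,0,0],
    [45,0,0,0,0,0,0]
  ]
}}

```text
time_s: 12.5
tcp_pos: [0.6009, -0.2998, 0.0567]
ee_rot: [[-0.008, -1.0, -0.001], [-1.0, 0.008, 0.0], [-0.0, 0.001, -1.0]]
wrist_force: [-0.9, 0.4, -0.6]
gripper_width: 0.452
gripper_force: 0.0
```

{"api": "drive_tool", "payload": {
  "rows": [
    [0,0,0,0,0,0,0],
    [0,0,0,0,0,0,0],
    [0,0,0,0,0,0,0],
    [0,0,0,0,0,0,0],
    [0,0,0,0,0,0,0]
  ]
}}

```text
time_s: 12.92
tcp_pos: [0.6021, -0.3006, 0.0588]
ee_rot: [[-0.007, -1.0, 0.003], [-1.0, 0.007, -0.001], [0.001, -0.003, -1.0]]
wrist_force: [0.0, 0.8, 5.3]
gripper_width: 0.239
gripper_force: 30.0
```

{"api": "drive_tool", "payload": {
  "rows": [
    [0,0,0,0,0,0,0],
    [0,0,0,0,0,0,0]
  ]
}}

```text
time_s: 13.08
tcp_pos: [0.6021, -0.3006, 0.0588]
ee_rot: [[-0.007, -1.0, 0.003], [-1.0, 0.007, -0.001], [0.001, -0.003, -1.0]]
wrist_force: [-0.6, 0.2, 5.7]
gripper_width: 0.243
gripper_force: 30.0
```

{"api": "drive_tool", "payload": {
  "rows": [
    [0,0,0,25,0,0,0],
    [0,0,0,20,0,0,0],
    [0,-21,7,0,0,0,0],
    [0,-30,11,0,0,0,0],
    [0,-30,11,0,0,0,0]
  ]
}}

```text
time_s: 13.5
tcp_pos: [0.5192, -0.2709, 0.1018]
ee_rot: [[-0.009, -1.0, 0.001], [-1.0, 0.009, 0.0], [-0.0, -0.001, -1.0]]
wrist_force: [0.1, -0.3, -1.1]
gripper_width: 0.244
gripper_force: 30.0
```

{"api": "drive_tool", "payload": {
  "rows": [
    [0,-30,11,0,0,0,0],
    [0,-30,11,0,0,0,0],
    [0,0,0,0,0,0,0],
    [0,0,0,0,0,0,0],
    [0,0,0,-15,0,0,0]
  ]
}}

```text
time_s: 13.92
tcp_pos: [0.4631, -0.2501, 0.0898]
ee_rot: [[-0.007, -1.0, 0.008], [-1.0, 0.007, -0.003], [0.003, -0.008, -1.0]]
wrist_force: [1.4, 0.6, 0.4]
gripper_width: 0.24
gripper_force: 30.0
```

{"api": "drive_tool", "payload": {
  "rows": [
    [0,0,0,0,0,0,0],
    [0,0,0,0,0,0,0]
  ]
}}

```text
time_s: 14.08
tcp_pos: [0.4606, -0.2494, 0.0864]
ee_rot: [[-0.008, -1.0, -0.001], [-1.0, 0.008, 0.0], [-0.0, 0.001, -1.0]]
wrist_force: [-0.5, -0.8, -0.8]
gripper_width: 0.24
gripper_force: 30.0
```

{"api": "drive_tool", "payload": {
  "rows": [
    [0,0,0,-10,0,0,0],
    [0,0,0,-8,0,0,0],
    [0,0,0,-2,0,0,0],
    [0,0,0,0,0,0,0],
    [0,0,0,0,0,0,0]
  ]
}}

```text
time_s: 14.5
tcp_pos: [0.46, -0.2493, 0.0666]
ee_rot: [[-0.008, -1.0, -0.001], [-1.0, 0.008, -0.0], [0.0, 0.001, -1.0]]
wrist_force: [0.4, 0.3, 0.1]
gripper_width: 0.239
gripper_force: 30.0
```

{"api": "drive_tool", "payload": {
  "rows": [
    [0,0,0,-1,0,0,0],
    [0,0,0,0,0,0,0]
  ]
}}

```text
time_s: 14.67
tcp_pos: [0.4602, -0.2493, 0.066]
ee_rot: [[-0.008, -1.0, 0.0], [-1.0, 0.008, -0.0], [0.0, -0.0, -1.0]]
wrist_force: [-0.4, 0.4, -0.2]
gripper_width: 0.236
gripper_force: 30.0
```

{"api": "drive_tool", "payload": {
  "rows": [
    [0,0,0,-1,0,0,0],
    [0,0,0,0,0,0,0]
  ]
}}

```text
time_s: 14.83
tcp_pos: [0.4601, -0.2492, 0.065]
ee_rot: [[-0.008, -1.0, 0.0], [-1.0, 0.008, -0.0], [0.0, -0.0, -1.0]]
wrist_force: [-0.5, -0.4, -0.5]
gripper_width: 0.239
gripper_force: 30.0
```

{"api": "drive_tool", "payload": {
  "rows": [
    [0,0,0,-1,0,0,0],
    [0,0,0,0,0,0,0]
  ]
}}

```text
time_s: 15.0
tcp_pos: [0.4603, -0.2494, 0.0648]
ee_rot: [[-0.007, -1.0, 0.001], [-1.0, 0.007, -0.001], [0.001, -0.001, -1.0]]
wrist_force: [-0.6, 0.8, 4.8]
gripper_width: 0.237
gripper_force: 30.0
```

{"api": "drive_tool", "payload": {
  "rows": [
    [30,0,0,0,0,0,0],
    [40,0,0,0,0,0,0],
    [55,0,0,0,0,0,0],
    [55,0,0,0,0,0,0],
    [55,0,0,0,0,0,0]
  ]
}}

```text
time_s: 15.42
tcp_pos: [0.4599, -0.2492, 0.0637]
ee_rot: [[-0.008, -1.0, -0.0], [-1.0, 0.008, 0.0], [-0.0, 0.0, -1.0]]
wrist_force: [0.2, 0.1, 0.3]
gripper_width: 0.503
gripper_force: 0.0
```

{"api": "drive_tool", "payload": {
  "rows": [
    [55,0,0,20,0,0,0],
    [55,0,0,35,0,0,0],
    [55,0,0,35,0,0,0],
    [55,0,0,35,0,0,0],
    [55,0,0,0,0,0,0]
  ]
}}

```text
time_s: 15.83
tcp_pos: [0.4641, -0.2508, 0.1964]
ee_rot: [[-0.006, -1.0, 0.014], [-1.0, 0.006, -0.005], [0.005, -0.014, -1.0]]
wrist_force: [0.1, -0.6, 0.2]
gripper_width: 0.55
gripper_force: 0.0
```

{"api": "drive_tool", "payload": {
  "rows": [
    [55,24,17,0,0,0,0],
    [55,24,17,0,0,0,0],
    [55,24,18,0,0,0,0],
    [55,24,18,0,0,0,0],
    [55,24,17,0,0,0,0]
  ]
}}

```text
time_s: 16.25
tcp_pos: [0.5809, -0.1612, 0.1885]
ee_rot: [[-0.008, -1.0, -0.0], [-1.0, 0.008, 0.0], [-0.0, 0.0, -1.0]]
wrist_force: [0.9, 0.2, -0.6]
gripper_width: 0.551
gripper_force: 0.0
```

{"api": "drive_tool", "payload": {
  "rows": [
    [55,0,0,0,0,0,0],
    [55,0,0,0,0,0,0]
  ]
}}

```text
time_s: 16.42
tcp_pos: [0.5807, -0.1612, 0.1878]
ee_rot: [[-0.006, -1.0, -0.001], [-1.0, 0.006, 0.0], [-0.0, 0.001, -1.0]]
wrist_force: [-0.5, 1.0, -0.7]
gripper_width: 0.55
gripper_force: 0.0
```

Run:
```python
from h import *
print(sense()['tcp_pos'])
c=capture('side'); save(c,'s6.png')
a=cv2.imread('pics/s6.png')[150:350,120:320]; cv2.imwrite('pics/s6c.png',cv2.resize(a,None,fx=2.9,fy=2.9,interpolation=cv2.INTER_CUBIC))
```

```text
[ 0.58072441 -0.1611853   0.18780361]
```

View pics/s6c.png

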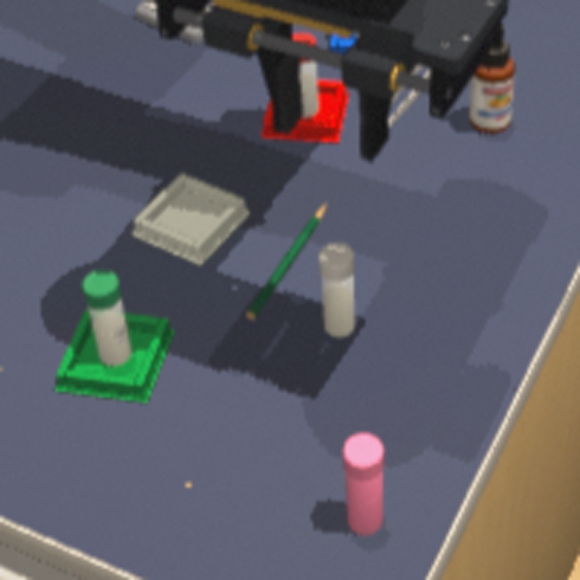

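Green stands in its tray (crop 110,320) and pink (363,485) is undisturbed. Last one is white.

{"api": "drive_tool", "payload": {
  "rows": [
    [55,0,-1,-35,0,0,0],
    [55,0,0,-35,0,0,0],
    [55,0,0,-32,0,0,0],
    [55,0,0,-15,0,0,0],
    [55,0,0,-15,0,0,0]
  ]
}}

```text
time_s: 16.88
tcp_pos: [0.5779, -0.1641, 0.0549]
ee_rot: [[-0.01, -1.0, -0.003], [-1.0, 0.01, 0.0], [-0.0, 0.003, -1.0]]
wrist_force: [0.7, 1.0, 0.9]
gripper_width: 0.553
gripper_force: 0.0
```

{"api": "drive_tool", "payload": {
  "rows": [
    [55,0,0,0,0,0,0],
    [0,0,0,0,0,0,0],
    [0,0,0,0,0,0,0],
    [0,0,0,0,0,0,0],
    [0,0,0,0,0,0,0]
  ]
}}

```text
time_s: 17.3
tcp_pos: [0.5807, -0.1634, 0.0583]
ee_rot: [[-0.008, -1.0, 0.003], [-1.0, 0.008, -0.0], [0.0, -0.003, -1.0]]
wrist_force: [-0.5, 0.7, 0.6]
gripper_width: 0.336
gripper_force: 0.0
```

{"api": "drive_tool", "payload": {
  "rows": [
    [0,0,0,0,0,0,0],
    [0,0,0,0,0,0,0],
    [0,0,0,0,0,0,0],
    [0,0,0,0,0,0,0]
  ]
}}

```text
time_s: 17.63
tcp_pos: [0.5806, -0.1633, 0.0579]
ee_rot: [[-0.008, -1.0, 0.001], [-1.0, 0.008, -0.0], [0.0, -0.001, -1.0]]
wrist_force: [-0.2, 0.3, 5.5]
gripper_width: 0.238
gripper_force: 30.0
```

{"api": "drive_tool", "payload": {
  "rows": [
    [0,0,0,25,0,0,0],
    [0,0,0,20,0,0,0],
    [0,-24,6,0,0,0,0],
    [0,-30,9,0,0,0,0],
    [0,-30,9,0,0,0,0]
  ]
}}

```text
time_s: 18.05
tcp_pos: [0.4951, -0.139, 0.1015]
ee_rot: [[-0.009, -1.0, 0.0], [-1.0, 0.009, 0.0], [-0.0, -0.0, -1.0]]
wrist_force: [0.4, 0.1, -0.1]
gripper_width: 0.24
gripper_force: 30.0
```

{"api": "drive_tool", "payload": {
  "rows": [
    [0,-30,10,0,0,0,0],
    [0,-30,10,0,0,0,0],
    [0,0,0,0,0,0,0],
    [0,0,0,0,0,0,0],
    [0,0,0,-15,0,0,0]
  ]
}}

```text
time_s: 18.47
tcp_pos: [0.4391, -0.1191, 0.0892]
ee_rot: [[-0.006, -1.0, 0.008], [-1.0, 0.006, -0.0], [0.0, -0.008, -1.0]]
wrist_force: [-0.6, 0.2, -0.5]
gripper_width: 0.241
gripper_force: 30.0
```

{"api": "drive_tool", "payload": {
  "rows": [
    [0,0,0,0,0,0,0],
    [0,0,0,0,0,0,0]
  ]
}}

```text
time_s: 18.63
tcp_pos: [0.4365, -0.1194, 0.0864]
ee_rot: [[-0.008, -1.0, -0.001], [-1.0, 0.008, -0.0], [0.0, 0.001, -1.0]]
wrist_force: [0.2, -0.8, 0.5]
gripper_width: 0.243
gripper_force: 30.0
```

{"api": "drive_tool", "payload": {
  "rows": [
    [0,0,0,-10,0,0,0],
    [0,0,0,-8,0,0,0],
    [0,0,0,-3,0,0,0],
    [0,0,0,0,0,0,0],
    [0,0,0,0,0,0,0]
  ]
}}

```text
time_s: 19.05
tcp_pos: [0.4362, -0.1193, 0.0658]
ee_rot: [[-0.008, -1.0, -0.0], [-1.0, 0.008, -0.0], [0.0, 0.0, -1.0]]
wrist_force: [-0.4, -0.3, -0.7]
gripper_width: 0.239
gripper_force: 30.0
```

{"api": "drive_tool", "payload": {
  "rows": [
    [0,0,0,-1,0,0,0],
    [0,0,0,0,0,0,0]
  ]
}}

```text
time_s: 19.22
tcp_pos: [0.4363, -0.1192, 0.0651]
ee_rot: [[-0.008, -1.0, 0.001], [-1.0, 0.008, 0.0], [-0.0, -0.001, -1.0]]
wrist_force: [-0.5, -0.5, 0.5]
gripper_width: 0.237
gripper_force: 30.0
```

{"api": "drive_tool", "payload": {
  "rows": [
    [0,0,0,-1,0,0,0],
    [0,0,0,0,0,0,0]
  ]
}}

```text
time_s: 19.38
tcp_pos: [0.4361, -0.1192, 0.064]
ee_rot: [[-0.008, -1.0, 0.0], [-1.0, 0.008, 0.0], [-0.0, -0.0, -1.0]]
wrist_force: [0.3, -0.7, -0.1]
gripper_width: 0.238
gripper_force: 30.0
```

{"api": "drive_tool", "payload": {
  "rows": [
    [0,0,0,-1,0,0,0],
    [0,0,0,0,0,0,0]
  ]
}}

```text
time_s: 19.55
tcp_pos: [0.4363, -0.1193, 0.0638]
ee_rot: [[-0.007, -1.0, 0.0], [-1.0, 0.007, -0.0], [0.0, -0.0, -1.0]]
wrist_force: [-1.9, 1.1, 7.1]
gripper_width: 0.236
gripper_force: 30.0
```

{"api": "drive_tool", "payload": {
  "rows": [
    [30,0,0,0,0,0,0],
    [40,0,0,0,0,0,0],
    [55,0,0,0,0,0,0],
    [55,0,0,0,0,0,0],
    [55,0,0,0,0,0,0]
  ]
}}

```text
time_s: 19.97
tcp_pos: [0.436, -0.1192, 0.0627]
ee_rot: [[-0.008, -1.0, -0.0], [-1.0, 0.008, -0.0], [0.0, 0.0, -1.0]]
wrist_force: [0.3, 0.1, -0.1]
gripper_width: 0.505
gripper_force: 0.0
```

{"api": "drive_tool", "payload": {
  "rows": [
    [55,0,0,20,0,0,0],
    [55,0,0,35,0,0,0],
    [55,0,0,35,0,0,0],
    [55,0,0,35,0,0,0],
    [55,0,0,35,0,0,0]
  ]
}}

```text
time_s: 20.38
tcp_pos: [0.4355, -0.1193, 0.2245]
ee_rot: [[-0.008, -1.0, -0.0], [-1.0, 0.008, 0.0], [-0.0, 0.0, -1.0]]
wrist_force: [0.6, 0.2, -0.8]
gripper_width: 0.543
gripper_force: 0.0
```

{"api": "drive_tool", "payload": {
  "rows": [
    [55,0,-38,0,0,0,0],
    [55,0,-38,0,0,0,0],
    [55,0,-38,0,0,0,0],
    [55,-10,-38,0,0,0,0],
    [55,-10,-38,0,0,0,0]
  ]
}}

```text
time_s: 20.8
tcp_pos: [0.4157, -0.3108, 0.2227]
ee_rot: [[-0.007, -1.0, -0.0], [-1.0, 0.007, 0.0], [-0.0, 0.0, -1.0]]
wrist_force: [0.7, -0.2, -0.1]
gripper_width: 0.546
gripper_force: 0.0
```

{"api": "drive_tool", "payload": {
  "rows": [
    [55,-10,-38,0,0,0,0],
    [55,-10,-38,0,0,0,0],
    [55,-10,-38,0,0,0,0],
    [55,-10,-38,0,0,0,0],
    [55,0,0,0,0,0,0]
  ]
}}

```text
time_s: 21.22
tcp_pos: [0.374, -0.4665, 0.2217]
ee_rot: [[-0.014, -1.0, -0.001], [-1.0, 0.014, -0.001], [0.001, 0.001, -1.0]]
wrist_force: [0.7, -0.1, -0.0]
gripper_width: 0.549
gripper_force: 0.0
```

Run:
```python
from h import *
np.set_printoptions(precision=4,suppress=True)
print(sense()['tcp_pos'])
t={'red':(.453,.027),'blue':(.454,.142),'green':(.459,-.25),'white':(.436,-.119),'drop':(.59,.078),'pink':(.661,-.291)}
ims=[]
for k,s in(('top',np.s_[120:290,130:430]),('side',np.s_[120:350,120:400])):
    c=capture(k); W=cloud(c);P=W[c['z_map']>0]; save(c,k+'9.png')
    ims.append(cv2.resize(cv2.imread('pics/'+k+'9.png')[s],(395,300),interpolation=cv2.INTER_CUBIC))
    for n,xy in t.items():
        p=P[(np.hypot(*(P[:,:2]-xy).T)<.03)&(P[:,2]>(.02 if n=='drop' else .066))&(P[:,2]<(.05 if n=='drop' else .09))]
        if len(p): print(k,n,len(p),p.mean(0),p[:,2].max())
cv2.imwrite('pics/final.png',cv2.resize(np.hstack(ims),(798,303)))
```

```text
[ 0.374  -0.4665  0.2217]
top red 79 [0.4528 0.0293 0.0738] 0.08143285054629895
top blue 80 [0.4512 0.1434 0.0743] 0.08079756770775665
top green 82 [ 0.4568 -0.247   0.0732] 0.07992969039331138
top white 81 [ 0.4333 -0.1159  0.0736] 0.07819661139934449
top drop 44 [0.5794 0.0783 0.0357] 0.0494747927467395
top pink 51 [ 0.6591 -0.289   0.0682] 0.07217755006431861
side red 74 [0.4573 0.0242 0.0729] 0.07868796105556199
side blue 63 [0.4551 0.1385 0.0724] 0.07775159469494976
side green 125 [ 0.4616 -0.2518  0.0733] 0.0783261619126065
side white 97 [ 0.4383 -0.1205  0.0728] 0.07667508231096606
side drop 158 [0.5975 0.0699 0.0349] 0.0497822298296685
side pink 129 [ 0.6625 -0.2921  0.0686] 0.07139823598557245
```

View pics/final.png

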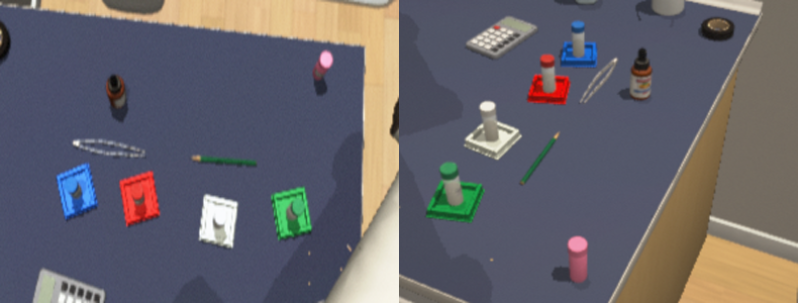

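All four vials stand upright in the matching trays, with cap tops about 75 mm above the bench. The dropper and the pink vial have not moved.

```bash
python3 -c "from h import *; print(finish_job())"
```

```text
the job is handed in; nothing more can be done
None
```

The red, blue, green and white vials each stand upright on the floor of their matching tray, the dropper bottle was left where it stood, and the job was handed in after about 21 s of robot time.

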